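Load a tumbler and slide the carrier under the laser

TASK

Take the tumbler from its wooden stand and lay it gently, without dropping it, centred in the V-blocks of the carrier, with its base towards the carrier's upright end plate and its lid pointing away from it. Then let go and push the carrier along the rail until it is fully clicked into the marking station beneath the laser head, with the tumbler still lying in place. Do not bump the laser head, its shield or its frame, and leave the carton, the tape roll and the bottle where they are.

Things in the scene. Friction and masses are not known exactly. Their poses are not given: they have to be found in the camera images.
- tumbler: Slim sage-green drinks tumbler lying on its side, 56 mm diameter, 150 mm long, 0.26 kg; smooth cylinder to grip. Origin at its middle on the axis; its y axis runs along the length: base end at +75 mm, steel rim and grey lid with flip tab at -75 mm. It may be rolled about its y axis.
- tumbler_lid (a point): Point on the tumbler's axis at the outer face of the lid, 75 mm from its middle.
- rest: Plywood stand, 100 x 140 x 8 mm, fixed to the table, with two wooden V-blocks 20 mm wide, 50 mm either side of its middle, in which the tumbler starts, axis 50 mm above the table. Origin under its centre, y axis along the tumbler. The 80 mm gap between the V-blocks lets a gripper reach around the tumbler's middle from above.
- rail: Aluminium rail 430 mm long, 60 wide, 26 high, fixed to the table, leading away from the robot under the laser. x axis: the way the carrier slides to the laser; y to its left; origin on the table under the carrier's centre at joint 0. Two upright steel pins, 12 mm thick, 52 mm high, on its right (y -118, x 201 and 219 mm) form the marking station's detent.
- carrier (a joint): How far (m) the carrier has slid from its rear stop, 0 to 0.245; starts within 0 to 0.03. Detent of the marking station at 0.210: a spring ball at the carrier's right edge snaps between the two pins, drawing it in from about 5 mm. Sliding takes about 2 N, passing a pin about 10 N; pushed too far it climbs over the second pin.
- carrier_seat (a point): Where the tumbler's middle belongs, on its axis, 80 mm above the table; axes as the rail's. Carrier: plate 150 (x) by 200 mm (y), top at 38 mm; two black V-blocks 20 mm wide at y -50 and +50, tops 9 mm below the axis. Upright end plate (70 mm wide, top 93 mm above the table) at the +y end, inner face 87 mm from here: tumbler's base to that side, lid to -y.
- carrier_push (a point): Centre of the outer face of the push flange, the upright lip along the carrier's near edge, 75 mm nearer to the robot than the seat, square to the rail, 140 mm wide, from 28 to 68 mm above the table; this point 48 mm above it. Push here along the rail's +x. The rail's top below it is 26 mm above the table.
- mark_station (a point): Fixed point where carrier_seat comes to be when the carrier is clicked into the marking station's detent (80 mm above the table).
- laser: Laser unit over the marking station, fixed; origin and axes of the rail. Flat amber shield, underside 190 mm above the table, over x 130 to 300, y -120 to +120 mm; above it a black head and cream beam up to 296 mm; two 40 mm posts at x 260, y -200 and +200. A vertical gripper at the flange would hit the shield at the end of the push; tilted 25 to 45 degrees, leaning back to the robot, it clears.
- carton: Plain cardboard box 100 x 130 x 70 mm, loose, on the other side of the rail from the stand; leave it. Origin under its centre.
- tape: Roll of clear tape lying flat, 100 mm outer diameter, 48 mm high; leave it. Origin under its centre.
- bottle: White squeeze bottle, 52 mm diameter, 130 mm tall, standing; leave it. Origin under its centre.
Things that resemble listed ones, but are neither listed nor needed, are in the scene too. Leave any orange look-alike of the tumbler alone.

How it is judged:
By the outcome, as a careful person would: the job done as asked, in the order asked, and still so for the second after the job is handed in, with the robot touching nothing.
It also fails if it takes over 58 s, if anything falls off the work surface, if the arm or the gripper's body presses on something with over 40 N, if the wrist force passes 120 N, or if a joint passes its speed limit or range.

ROBOT

A 6-joint arm with a two-finger parallel gripper is mounted at the origin on the work surface. World frame = base frame: x ahead of the robot, y to its left, z up, the work surface at z = 0. Lengths are in m, angles in rad, forces in N, time in s.
With the tool pointing down it reaches from about 0.4 to 0.825 m from the base axis. Payload 7 kg.
Tool frame: the origin (TCP) lies at the very end of the fingers, on their centre line; the grasp point (between the pads) lies 19 mm behind it; z points along the fingers, y is the line along which they close (so a half turn about z gives the same grasp; the last joint's range is limited). The gripper opens to 88 mm and grips with 3 to 60 N. Pads are 19 mm wide; open, the fingers measure 130 mm over their backs; the gripper's body (78 mm by 193 mm) begins 47 mm behind the grasp point.
Start: joints at [-0.984, 0.359, 0.012, 0, -1.224, -0.288], TCP at [0.199, -0.645, 0.227] pointing down, gripper open.
Joint ranges: [-3.07, 3.07], [-1.43, 2.12], [-1.02, 1.25], [-3.03, 1.67], [-3.05, -0], [-3.03, 3.03]. Speed limits (rad/s): [2.39, 2.39, 3.01, 3.14, 3.14, 3.14].

INTERFACE

Orientations are given as [roll, pitch, yaw] about the fixed x, y, z axes, in that order (R = Rz(yaw) Ry(pitch) Rx(roll)).
In Python, from station import * gives the robot as it stands.
- The arm moves only by the tool servo_tool, never from a script. Its argument "moves" is a list of rows, each an object of numbers: "jaw": the opening, from 0 (shut) to 1 (fully open); "dx", "dy", "dz": the shift along the world's x, y, z in m; "roll": the turn about the world's z in degrees. A call has exactly 10 rows; each row shifts and turns the commanded pose from where the row before left it; what a row does not reach is not made up. A row lasts 1/8 s, in which the tool goes at most 62.5 mm and 10.7 degrees, less where a joint would pass 70% of its speed; a pose out of reach is approached as far as the arm can. A call with a gripper value outside its range is refused whole. The fingers move at their own pace and stop on an object; "newtons" is the grip in N (left out, the last holds). Time passes only in rows, so rows that do not move let the fingers close, or fill a call up. It gives the time, the measured TCP pose, the force, the opening and the grip force at its end, in the units of the state.
- get_state(): the state, without advancing time (a new reading comes with each control period).
- grab_frame(name): name is "scene" or "top"; returns (picture, depth): 400x640x3 uint8, red, green, blue; 400x640 float32, m along the optical axis (not along the pixel's ray), 0 where there is no reading.
- calibration(name): a dict with "intrinsics" (3x3 intrinsics, pixels), "k1" (the pictures are not rectified: a ray, as slopes to the right and down, at radius r is drawn at 1 + k1 r^2 times it, then the intrinsics apply), "R" (3x3) and "t" (3): a world point X has camera coordinates R X + t. Camera axes: x right, y down, z forward; pixel columns grow to the right and rows downward; lengths in m; the calibration is good to about 2 mm. A picture is of the moment at which its call begins. calibration takes no time and is no camera call.
- job_done(): hands the job in; it is judged then, once.
The state is a dict: "t": time; "q": joint angles; "qd": joint speeds; "joint_efforts": joint torques, N m; "eef_pos": TCP position; "ee_rot": TCP orientation; "force": force on the tool from outside, world axes, zero at the start; "moment": the same for the moment, N m; "width": finger opening in m; "gripper_force": force on a finger pad.
Only numpy, scipy, OpenCV 4.12 (cv2) and the standard library are available. Lean on these libraries where they do the work, as an engineer would, in place of code of your own. Each camera call takes 0.05 s, during which the arm holds its last target. There are 200 camera calls.

## Working session

There is one attempt and no reset: what is moved stays moved. The work goes in short steps, Python scripts to look and compute and a tool call to move; the robot and the scene stay as the last step left them, time stands still between calls to the robot, and variables do not carry over. Pictures are saved under pics/ and viewed, at most 10 in all, crops included, and the job is handed in when it is done.

Besides the shell and the picture viewer there is one more tool, called as a command line: name --argument value ..., lists and objects as JSON in quotes. servo_tool: Moves the arm, as the interface text tells. Its arguments: {"type":"object","properties":{"moves":{"type":"array","items":{"type":"object","properties":{"jaw":{"type":"number"},"dx":{"type":"number"},"dy":{"type":"number"},"dz":{"type":"number"},"roll":{"type":"number"}}}},"newtons":{"type":"number"}},"required":["moves"]}

```bash
mkdir -p pics
python3 - <<'E'
from station import *
import cv2,numpy as np
for n in ["scene","top"]:
    p,d=grab_frame(n); cv2.imwrite(f"pics/{n}0.png",p[:,:,::-1]); np.savez(f"{n}0.npz",p=p,d=d)
    c=calibration(n); print(n,c, -np.array(c["R"]).T@np.array(c["t"]))
print(get_state())
E
```

```text
scene {'intrinsics': array([[412.78646684,   0.        , 314.58882405],
       [  0.        , 412.78646684, 194.73562942],
       [  0.        ,   0.        ,   1.        ]]), 'k1': -0.10708408882114948, 'R': array([[ 8.47470915e-01,  5.30841757e-01,  2.78679656e-04],
       [ 3.99400681e-01, -6.37283696e-01, -6.59051278e-01],
       [-3.49674340e-01,  5.58638095e-01, -7.52097956e-01]]), 't': array([-0.55006241, -0.13729318,  1.63287529])} [ 1.09197147 -0.70768495  1.13775221]
top {'intrinsics': array([[385.85595287,   0.        , 319.2357367 ],
       [  0.        , 385.85595287, 203.04399546],
       [  0.        ,   0.        ,   1.        ]]), 'k1': -0.004323507574126728, 'R': array([[ 0.0213359 , -0.99976202,  0.00454734],
       [-0.9874981 , -0.02178427, -0.1561184 ],
       [ 0.1561803 , -0.00115956, -0.98772788]]), 't': array([0.04717003, 0.59665465, 1.01286362])} [0.42999957 0.06133097 1.09336791]
{'t': 0.1, 'q': array([-9.83905109e-01,  3.59290187e-01,  1.11712288e-02, -3.07602737e-04,
       -1.22409201e+00, -2.88084281e-01]), 'qd': array([-0.0001963 , -0.00303191,  0.00357218,  0.0007379 , -0.00237502,
        0.00047699]), 'joint_efforts': array([-3.05859510e-03, -5.84162199e+01,  2.93750721e+01,  7.01524571e+00,
        1.02184087e-02, -7.04745207e-05]), 'eef_pos': array([ 0.19854806, -0.6446929 ,  0.22574179]), 'ee_rot': array([ 3.14015414e+00, -1.24690957e-04, -2.84289036e+00]), 'force': array([-0.39430191,  0.30848982, -0.13584721]), 'moment': array([ 0.02194345, -0.04340435,  0.04926584]), 'gripper_force': 0.0, 'width': 0.08768120219242173}
```

View pics/scene0.png

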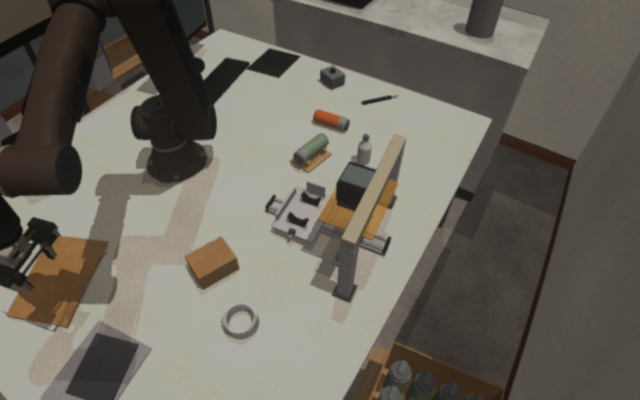

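View pics/top0.png

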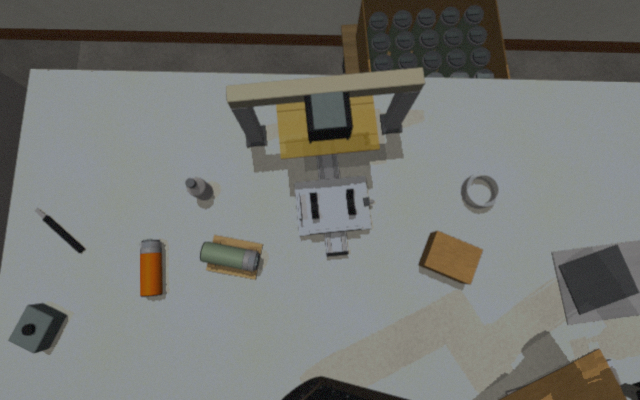

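```bash
cat > h.py <<'E'
import numpy as np,cv2
from station import *
def cloud(n,d):
    c=calibration(n);K=c["intrinsics"];R=np.array(c["R"]);t=np.array(c["t"])
    v,u=np.mgrid[:400,:640].astype(float)
    x=(u-K[0,2])/K[0,0];y=(v-K[1,2])/K[1,1]
    a,b=x.copy(),y.copy()
    for _ in range(8):
        s=1+c["k1"]*(a*a+b*b);a=x/s;b=y/s
    P=np.stack([a*d,b*d,d],-1)-t
    W=P@R; W[d==0]=np.nan
    return W
def proj(n,X):
    c=calibration(n);K=c["intrinsics"];p=np.atleast_2d(X)@np.array(c["R"]).T+c["t"]
    s=p[:,:2]/p[:,2:];r2=(s**2).sum(1,keepdims=True);s=s*(1+c["k1"]*r2)
    return s*K[0,0]+K[:2,2]
E
python3 - <<'E'
from h import *
for n,box in [("scene",(90,260,260,420)),("top",(60,290,170,440))]:
    z=np.load(n+"0.npz");p=z["p"];np.save(n+"W.npy",cloud(n,z["d"]))
    a,b,c,d=box
    cv2.imwrite(f"pics/{n}c.png",cv2.resize(p[a:b,c:d,::-1],None,fx=3 if n=="scene" else 2.8,fy=3 if n=="scene" else 2.8,interpolation=2))
W=np.load("topW.npy");S=np.load("sceneW.npy")
for (v,u) in [(256,230),(207,333),(207,314),(202,351),(253,337),(330,100),(130,290),(260,450)]: print("top",u,v,W[v,u].round(3))
for (v,u) in [(148,312),(195,315),(197,310),(218,298),(262,212)]: print("scene",u,v,S[v,u].round(3))
E
```

```text
top 230 256 [0.446 0.29  0.077]
top 333 207 [0.587 0.022 0.037]
top 314 207 [0.584 0.074 0.049]
top 351 202 [ 0.6   -0.027  0.051]
top 337 253 [0.461 0.009 0.034]
top 100 330 [ 0.239  0.65  -0.   ]
top 290 130 [0.75  0.135 0.195]
top 450 260 [ 0.448 -0.287  0.071]
scene 312 148 [0.463 0.279 0.073]
scene 315 195 [0.581 0.111 0.035]
scene 310 197 [0.581 0.078 0.056]
scene 298 218 [ 0.597 -0.02   0.055]
scene 212 262 [ 0.477 -0.31   0.071]
```

View pics/scenec.png

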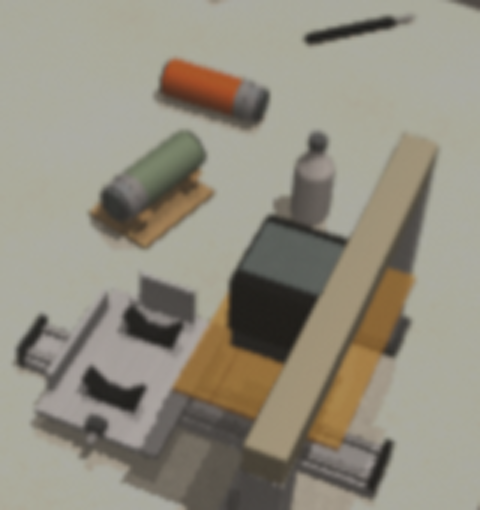

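View pics/topc.png

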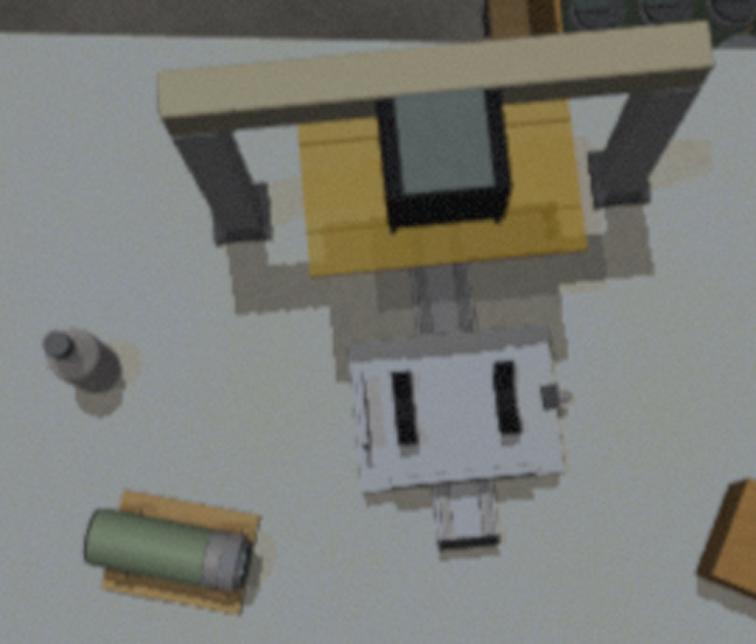

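```bash
cat > meas.py <<'E'
from h import *
from scipy.optimize import least_squares
def tumbler(Ws,c0,zmin,r=.13,zax=.05):
    # fit a 28 mm cylinder to the points of both views above zmin
    P=np.concatenate([W[(np.hypot(W[...,0]-c0[0],W[...,1]-c0[1])<r)&(W[...,2]>zmin)&(W[...,2]<zax+.04)] for W in Ws])
    def f(a):
        d=np.array([a[3],1,a[4]]);d/=np.linalg.norm(d);w=P-[a[0],c0[1],a[2]]
        return np.linalg.norm(np.cross(w,d),axis=1)-.028
    s=least_squares(lambda a:f(np.array([a[0],0,a[1],a[2],a[3]])),[c0[0],zax,0,0],loss="soft_l1",f_scale=.002)
    a=s.x;d=np.array([a[2],1,a[3]]);d/=np.linalg.norm(d);o=np.array([a[0],c0[1],a[1]])
    ok=np.abs(f(np.array([a[0],0,a[1],a[2],a[3]])))<.005
    l=(P[ok]-o)@d; lo,hi=np.percentile(l,[.5,99.5])
    return o+d*(lo+hi)/2,d,hi-lo,len(P),np.sqrt(np.mean(f(np.array([a[0],0,a[1],a[2],a[3]]))[ok]**2))
def rect(W,x0,x1,y0,y1,z0,z1):
    m=(W[...,0]>x0)&(W[...,0]<x1)&(W[...,1]>y0)&(W[...,1]<y1)&(W[...,2]>z0)&(W[...,2]<z1)
    P=W[m];return P,cv2.minAreaRect(P[:,:2].astype(np.float32))
E
python3 - <<'E'
from meas import *
W=np.load("topW.npy");S=np.load("sceneW.npy")
for n,w in [("both",[W,S]),("top",[W]),("scene",[S])]: print(n,tumbler(w,(.447,.28),.045))
for n,w in [("top",W),("scene",S)]:
    for k,b in {"plate":(.45,.72,-.15,.2,.030,.045),"vA":(.53,.66,.05,.09,.05,.075),"vB":(.53,.66,-.05,0,.05,.075),"flange":(.46,.56,-.1,.13,.05,.075),"endpl":(.5,.66,.09,.16,.06,.1),"shield":(.6,.9,-.2,.25,.18,.2),"rail":(.4,.5,-.03,.07,.02,.04)}.items():
        P,r=rect(w,*b) 
        print(n,k,len(P),P[:,2].mean().round(4),np.round(np.r_[r[0],r[1],r[2]],4) if len(P) else '', np.ptp(P[:,:2],axis=0).round(3))
E
```

```text
both (array([0.44480559, 0.29429945, 0.04939179]), array([0.16789296, 0.98575206, 0.01023886]), np.float64(0.14964216556893883), 1719, np.float64(0.001826671241942305))
top (array([0.44467254, 0.29462658, 0.04904287]), array([0.16764976, 0.9858253 , 0.00648379]), np.float64(0.14870303892708292), 1222, np.float64(0.0015386305825381055))
scene (array([0.4448139 , 0.29364704, 0.05087469]), array([0.16478446, 0.98600235, 0.0254056 ]), np.float64(0.1526393572638456), 497, np.float64(0.002295881769742872))
top plate 3260 0.0377 [0.561  0.0132 0.2139 0.2137 7.0002] [0.224 0.221]
top vA 177 0.0603 [0.5852 0.0734 0.072  0.0198 7.0401] [0.071 0.026]
top vB 186 0.06 [ 0.5819 -0.0284  0.1052  0.0236 10.7807] [0.102 0.038]
top flange 218 0.0666 [0.5403 0.0291 0.0502 0.1605 7.063 ] [0.051 0.164]
top endpl 73 0.09 [5.7960e-01 1.1300e-01 6.9100e-02 5.9000e-03 6.9907e+00] [0.069 0.012]
top shield 3640 0.1955 [0.763  0.0367 0.1435 0.4207 6.5982] [0.176 0.417]
top rail 201 0.0283 [0.4776 0.0089 0.0478 0.0586 5.6743] [0.048 0.06 ]
scene plate 1562 0.0391 [0.5681 0.0134 0.2297 0.218  8.1616] [0.233 0.22 ]
scene vA 121 0.0603 [0.5866 0.0724 0.0717 0.0254 6.6339] [0.072 0.03 ]
scene vB 152 0.0606 [ 0.5813 -0.0209  0.1051  0.0413  8.7312] [0.105 0.042]
scene flange 185 0.0646 [0.5351 0.0266 0.0499 0.1662 0.2913] [0.05  0.166]
scene endpl 147 0.0805 [0.5812 0.1126 0.0715 0.0131 6.6645] [0.072 0.016]
scene shield 1426 0.1963 [0.7796 0.0322 0.1714 0.4162 6.9811] [0.185 0.417]
scene rail 149 0.0278 [0.4759 0.0063 0.0435 0.0623 4.6079] [0.047 0.061]
```

Run:
```python
from meas import *
a=np.radians(7.0);ex=np.array([np.cos(a),np.sin(a)]);ey=np.array([-ex[1],ex[0]]);o=np.array([.591,.0237])
for n in ["top","scene"]:
    W=np.load(n+"W.npy");L=np.stack([(W[...,:2]-o)@ex,(W[...,:2]-o)@ey,W[...,2]],-1)
    for k,b in {"plate":(-.095,.1,-.102,.105,.033,.042),"platey":(-.06,.06,-.15,.105,.033,.042),"vA":(-.06,.06,.03,.07,.05,.08),"vB":(-.06,.06,-.07,-.03,.05,.08),"flange":(-.1,-.06,-.12,.12,.05,.08),"endpl":(-.06,.06,.07,.12,.083,.1),"shield":(.06,.3,-.16,.16,.188,.203),"ball":(-.03,.03,-.15,-.085,.046,.08)}.items():
        m=np.all([(L[...,i]>b[2*i])&(L[...,i]<b[2*i+1]) for i in range(3)],0);P=L[m]
        print(n,k,len(P),np.percentile(P,[1,5,50,95,99],axis=0).T.round(4).tolist() if len(P) else '')
```

```text
top plate 3068 [[-0.072, -0.0614, 0.0024, 0.069, 0.0737], [-0.0978, -0.0903, -0.001, 0.0882, 0.0983], [0.0335, 0.0346, 0.0377, 0.0408, 0.0416]]
top platey 2517 [[-0.059, -0.0549, -0.003, 0.0548, 0.0588], [-0.099, -0.0907, -0.0014, 0.0867, 0.0984], [0.0335, 0.0346, 0.0378, 0.0408, 0.0416]]
top vA 177 [[-0.0347, -0.0327, 0.0009, 0.0322, 0.0355], [0.0402, 0.0409, 0.0502, 0.0591, 0.0598], [0.0503, 0.0511, 0.06, 0.0704, 0.0719]]
top vB 184 [[-0.0349, -0.0327, 0.0019, 0.0327, 0.0361], [-0.0594, -0.0584, -0.0494, -0.0404, -0.0399], [0.0501, 0.051, 0.059, 0.0701, 0.0723]]
top flange 184 [[-0.0747, -0.0746, -0.0711, -0.067, -0.0666], [-0.0682, -0.0629, 0.0014, 0.0632, 0.0683], [0.0511, 0.058, 0.0673, 0.0703, 0.0725]]
top endpl 65 [[-0.0334, -0.032, -0.0009, 0.0312, 0.034], [0.0871, 0.0872, 0.0901, 0.0927, 0.093], [0.0855, 0.0887, 0.0924, 0.0951, 0.0971]]
top shield 3546 [[0.1021, 0.1051, 0.1526, 0.2306, 0.2377], [-0.1182, -0.1119, 0.0166, 0.1123, 0.1185], [0.1916, 0.193, 0.1957, 0.1984, 0.1996]]
top ball 44 [[-0.0102, -0.0099, -0.0009, 0.0093, 0.0098], [-0.1018, -0.1008, -0.0932, -0.0867, -0.
[... 518 characters left out ...]
8, -0.0018, 0.0343, 0.0367], [-0.0626, -0.0615, -0.0529, -0.0422, -0.0407], [0.0504, 0.0514, 0.0597, 0.0707, 0.0729]]
scene flange 153 [[-0.0736, -0.0728, -0.067, -0.0638, -0.0632], [-0.0714, -0.0693, -0.0089, 0.0607, 0.0685], [0.0508, 0.0524, 0.0661, 0.0721, 0.0737]]
scene endpl 67 [[-0.034, -0.03, 0.0011, 0.0327, 0.0357], [0.0829, 0.084, 0.0877, 0.0922, 0.0949], [0.0831, 0.0841, 0.0914, 0.0976, 0.0985]]
scene shield 1417 [[0.104, 0.1092, 0.189, 0.2711, 0.2735], [-0.1206, -0.118, -0.0627, 0.0904, 0.1152], [0.1919, 0.1937, 0.197, 0.2002, 0.2015]]
scene ball 31 [[-0.0083, -0.0074, 0.0027, 0.0117, 0.0123], [-0.1037, -0.1032, -0.0959, -0.0872, -0.0861], [0.0468, 0.0474, 0.0516, 0.0542, 0.0562]]
```

servo_tool --moves '[{"dx":0.025,"dy":0.05,"roll":3,"jaw":1},{"dx":0.025,"dy":0.05,"roll":3,"jaw":1},{"dx":0.025,"dy":0.05,"roll":3,"jaw":1},{"dx":0.025,"dy":0.05,"roll":3,"jaw":1},{"dx":0.025,"dy":0.05,"roll":3,"jaw":1},{"dx":0.025,"dy":0.05,"roll":3,"jaw":1},{"dx":0.025,"dy":0.05,"roll":3,"jaw":1},{"dx":0.025,"dy":0.05,"roll":3,"jaw":1},{"dx":0.025,"dy":0.05,"roll":3,"jaw":1},{"dx":0.025,"dy":0.05,"roll":3,"jaw":1}]' --newtons 15

```text
$.moves[0]: bad value
```

servo_tool --moves '[{"dy":0.044,"roll":3.3,"jaw":1},{"dy":0.044,"roll":3.3,"jaw":1},{"dy":0.044,"roll":3.3,"jaw":1},{"dy":0.044,"roll":3.3,"jaw":1},{"dy":0.044,"roll":3.3,"jaw":1},{"dy":0.044,"roll":3.3,"jaw":1},{"dy":0.044,"roll":3.3,"jaw":1},{"dy":0.044,"roll":3.3,"jaw":1},{"dy":0.044,"roll":3.3,"jaw":1},{"dy":0.044,"roll":3.3,"jaw":1}]'

```text
$.moves[0]: bad value
```

servo_tool --moves '[{"dx":0.025,"dy":0.05,"dz":0,"roll":3,"jaw":1},{"dx":0.025,"dy":0.05,"dz":0,"roll":3,"jaw":1},{"dx":0.025,"dy":0.05,"dz":0,"roll":3,"jaw":1},{"dx":0.025,"dy":0.05,"dz":0,"roll":3,"jaw":1},{"dx":0.025,"dy":0.05,"dz":0,"roll":3,"jaw":1},{"dx":0.025,"dy":0.05,"dz":0,"roll":3,"jaw":1},{"dx":0.025,"dy":0.05,"dz":0,"roll":3,"jaw":1},{"dx":0.025,"dy":0.05,"dz":0,"roll":3,"jaw":1},{"dx":0.025,"dy":0.05,"dz":0,"roll":3,"jaw":1},{"dx":0.025,"dy":0.05,"dz":0,"roll":3,"jaw":1}]' --newtons 15

```text
t: 1.35
eef_pos: [0.449, -0.1433, 0.2266]
ee_rot: [-3.141, 0.0, -2.317]
force: [0.6, -0.5, -0.2]
width: 0.0878
gripper_force: 0.0
```

servo_tool --moves '[{"dx":0,"dy":0.044,"dz":0,"roll":3.3,"jaw":1},{"dx":0,"dy":0.044,"dz":0,"roll":3.3,"jaw":1},{"dx":0,"dy":0.044,"dz":0,"roll":3.3,"jaw":1},{"dx":0,"dy":0.044,"dz":0,"roll":3.3,"jaw":1},{"dx":0,"dy":0.044,"dz":0,"roll":3.3,"jaw":1},{"dx":0,"dy":0.044,"dz":0,"roll":3.3,"jaw":1},{"dx":0,"dy":0.044,"dz":0,"roll":3.3,"jaw":1},{"dx":0,"dy":0.044,"dz":0,"roll":3.3,"jaw":1},{"dx":-0.002,"dy":0.043,"dz":0,"roll":3.3,"jaw":1},{"dx":-0.002,"dy":0.042,"dz":0,"roll":3.3,"jaw":1}]'

```text
t: 2.6
eef_pos: [0.4442, 0.2933, 0.2263]
ee_rot: [3.141, -0.0, -1.741]
force: [0.7, -0.4, 0.4]
width: 0.0875
gripper_force: 0.0
```

Run:
```python
from meas import *
s=get_state();print(s["eef_pos"],np.degrees(s["ee_rot"]),s["q"])
out=[]
for n in ["scene","top"]:
    p,d=grab_frame(n);W=cloud(n,d);np.save(n+"W1.npy",W)
    out.append(p[60:300,200:520] if n=="scene" else p[150:390,130:450])
    o=s["eef_pos"]
    # gripper profile: extents across by height above the TCP
    a=np.radians(-9.6);e=np.array([np.cos(a),np.sin(a)]);f=np.array([-e[1],e[0]])
    D=W-o;cx=D[...,:2]@e;cy=D[...,:2]@f
    for z in np.arange(0,.4,.02):
        m=(D[...,2]>=z)&(D[...,2]<z+.02)&(np.abs(cx)<.15)&(np.abs(cy)<.15)
        if m.sum()>5: print(n,z.round(2),m.sum(),"close dir",np.percentile(cx[m],[2,98]).round(3),"axis dir",np.percentile(cy[m],[2,98]).round(3))
cv2.imwrite("pics/g1.png",cv2.resize(np.hstack(out)[:,:,::-1],(800,300)))
```

```text
[0.44422728 0.29326502 0.22630556] [ 1.79983090e+02 -2.02180849e-02 -9.97593430e+01] [ 9.52019599e-01  1.24144459e-01 -3.01447474e-01 -1.23996620e-04
 -1.14565034e+00 -1.12230115e+00]
scene 0.0 55 close dir [-0.058  0.061] axis dir [-0.018  0.005]
scene 0.02 65 close dir [-0.061  0.063] axis dir [-0.017  0.007]
scene 0.04 26 close dir [-0.063  0.004] axis dir [-0.015  0.002]
scene 0.06 123 close dir [-0.085  0.09 ] axis dir [-0.043  0.028]
scene 0.08 255 close dir [-0.088  0.095] axis dir [-0.044  0.026]
scene 0.1 501 close dir [-0.096  0.096] axis dir [-0.043  0.032]
scene 0.12 129 close dir [-0.016  0.051] axis dir [-0.031  0.017]
scene 0.14 87 close dir [0.003 0.052] axis dir [-0.041  0.021]
scene 0.16 244 close dir [-0.016  0.05 ] axis dir [-0.043  0.034]
scene 0.18 60 close dir [-0.02   0.047] axis dir [-0.049  0.015]
scene 0.2 161 close dir [-0.026  0.047] axis dir [-0.05   0.013]
scene 0.22 156 close dir [-0.025  0.047] axis dir [-0.05   0.014]
scene 0.24 180 close dir [-0.024  0.047] axis dir [-0.051  0.015]
scene 0.26 173 close dir [-0.022  0.046] axis dir [-0.05   0.019]
sc
[... 835 characters left out ...]
top 0.18 52 close dir [-0.039  0.042] axis dir [-0.044 -0.011]
top 0.2 167 close dir [-0.038  0.041] axis dir [-0.044 -0.013]
top 0.22 180 close dir [-0.04   0.042] axis dir [-0.043 -0.012]
top 0.24 199 close dir [-0.039  0.041] axis dir [-0.044 -0.013]
top 0.26 219 close dir [-0.039  0.042] axis dir [-0.044 -0.013]
top 0.28 219 close dir [-0.035  0.039] axis dir [-0.044 -0.018]
top 0.3 60 close dir [-0.027  0.031] axis dir [-0.046 -0.032]
top 0.32 479 close dir [-0.046  0.048] axis dir [-0.049  0.001]
top 0.34 353 close dir [-0.134  0.043] axis dir [-0.046  0.019]
top 0.36 643 close dir [-0.141  0.043] axis dir [-0.046  0.017]
top 0.38 1578 close dir [-0.146  0.039] axis dir [-0.045  0.023]
```

View pics/g1.png

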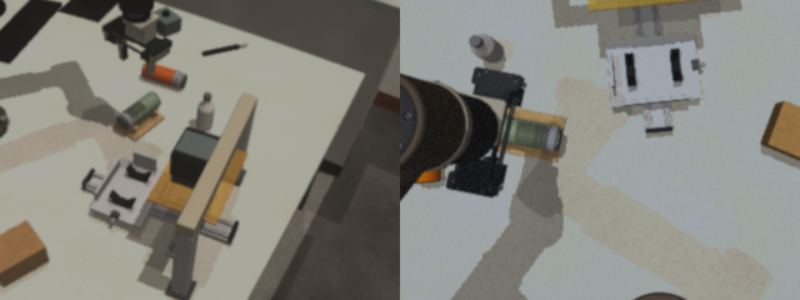

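servo_tool --moves '[{"dx":0,"dy":0.001,"dz":-0.03,"roll":0,"jaw":1},{"dx":0,"dy":0,"dz":-0.04,"roll":0,"jaw":1},{"dx":0,"dy":0,"dz":-0.04,"roll":0,"jaw":1},{"dx":0,"dy":0,"dz":-0.03,"roll":0,"jaw":1},{"dx":0,"dy":0,"dz":-0.025,"roll":0,"jaw":1},{"dx":0,"dy":0,"dz":-0.02,"roll":0,"jaw":1},{"dx":0,"dy":0,"dz":-0.01,"roll":0,"jaw":1},{"dx":0,"dy":0,"dz":0,"roll":0,"jaw":1},{"dx":0,"dy":0,"dz":0,"roll":0,"jaw":0.8},{"dx":0,"dy":0,"dz":0,"roll":0,"jaw":0.7}]' --newtons 20

```text
t: 3.95
eef_pos: [0.445, 0.2934, 0.0324]
ee_rot: [-3.141, 0.001, -1.743]
force: [-0.3, -0.8, -0.1]
width: 0.0731
gripper_force: 0.0
```

servo_tool --moves '[{"dx":0,"dy":0,"dz":0,"roll":0,"jaw":0.6},{"dx":0,"dy":0,"dz":0,"roll":0,"jaw":0.5},{"dx":0,"dy":0,"dz":0,"roll":0,"jaw":0.4},{"dx":0,"dy":0,"dz":0,"roll":0,"jaw":0.3},{"dx":0,"dy":0,"dz":0,"roll":0,"jaw":0.3},{"dx":0,"dy":0,"dz":0,"roll":0,"jaw":0.3},{"dx":0,"dy":0,"dz":0,"roll":0,"jaw":0.3},{"dx":0,"dy":0,"dz":0.01,"roll":0,"jaw":0.3},{"dx":0,"dy":0,"dz":0.03,"roll":0,"jaw":0.3},{"dx":0,"dy":0,"dz":0.04,"roll":0,"jaw":0.3}]'

```text
t: 5.2
eef_pos: [0.4436, 0.292, 0.1116]
ee_rot: [3.14, -0.003, -1.743]
force: [0.6, 0.2, -4.1]
width: 0.0555
gripper_force: 20.0
```

servo_tool --moves '[{"dx":0,"dy":-0.01,"dz":0.02,"roll":0,"jaw":0.3},{"dx":0.01,"dy":-0.03,"dz":0.008,"roll":1.7,"jaw":0.3},{"dx":0.014,"dy":-0.035,"dz":0,"roll":2.5,"jaw":0.3},{"dx":0.014,"dy":-0.035,"dz":0,"roll":2.5,"jaw":0.3},{"dx":0.015,"dy":-0.035,"dz":0,"roll":2.5,"jaw":0.3},{"dx":0.015,"dy":-0.035,"dz":0,"roll":2.5,"jaw":0.3},{"dx":0.015,"dy":-0.035,"dz":0,"roll":2.5,"jaw":0.3},{"dx":0.015,"dy":-0.035,"dz":0,"roll":2.5,"jaw":0.3},{"dx":0.01,"dy":-0.025,"dz":0,"roll":0,"jaw":0.3},{"dx":0,"dy":0,"dz":0,"roll":0,"jaw":0.3}]'

```text
t: 6.45
eef_pos: [0.5524, 0.0164, 0.1393]
ee_rot: [3.14, 0.0, -1.454]
force: [-0.5, 0.5, -3.1]
width: 0.0554
gripper_force: 20.0
```

Run:
```python
from meas import *
s=get_state();e=s["eef_pos"];print(e,np.degrees(s["ee_rot"]),s["width"])
Ws=[]
for n in ["scene","top"]:
    p,d=grab_frame(n);W=cloud(n,d)
    hs=cv2.cvtColor(p,cv2.COLOR_RGB2HSV);D=W-e
    m=(np.hypot(D[...,0],D[...,1])<.12)&(D[...,2]>-.015)&(D[...,2]<.055)
    a=np.radians(7);y=D[...,:2]@[-np.sin(a),np.cos(a)]
    m&=(abs(y)>.015)
    Q=np.full_like(W,np.nan);Q[m]=W[m];Ws.append(Q)
    print(n,m.sum())
for w in [Ws,Ws[:1],Ws[1:]]:
    r=tumbler(w,e[:2],.1,zax=e[2]+.019);print(r, "mid rel TCP",r[0]-e, "yaw",np.degrees(np.arctan2(-r[1][0],r[1][1])))
```

```text
[0.55237794 0.01643931 0.13929827] [ 1.79930549e+02  2.05479823e-03 -8.33350875e+01] 0.0553569766398892
scene 387
top 65
(array([ 0.55384151, -0.00787243,  0.15848724]), array([-0.10650017,  0.99263362,  0.05775992]), np.float64(0.09941022814563498), 452, np.float64(0.0020611963932077623)) mid rel TCP [ 0.00146357 -0.02431174  0.01918897] yaw 6.123867368985401
(array([ 0.5543645 , -0.0112171 ,  0.15830751]), array([-0.07537345,  0.99602096,  0.04755092]), np.float64(0.09290971814096896), 387, np.float64(0.002070630315434448)) mid rel TCP [ 0.00198656 -0.02765641  0.01900923] yaw 4.327584794346243
(array([ 0.55218841, -0.00996122,  0.16229678]), array([-0.19155895,  0.96493182,  0.17947632]), np.float64(0.08229838350616232), 65, np.float64(0.0015398923927439246)) mid rel TCP [-0.00018953 -0.02640053  0.0229985 ] yaw 11.2284119681677
```

servo_tool --moves '[{"dx":0.009,"dy":0.002,"dz":0,"roll":0.3,"jaw":0.3},{"dx":0.01,"dy":0.001,"dz":0,"roll":0,"jaw":0.3},{"dx":0.008,"dy":0.001,"dz":-0.01,"roll":0,"jaw":0.3},{"dx":0,"dy":0,"dz":-0.015,"roll":0,"jaw":0.3},{"dx":0,"dy":0,"dz":-0.015,"roll":0,"jaw":0.3},{"dx":0,"dy":0,"dz":-0.012,"roll":0,"jaw":0.3},{"dx":0,"dy":0,"dz":-0.008,"roll":0,"jaw":0.3},{"dx":0,"dy":0,"dz":-0.004,"roll":0,"jaw":0.3},{"dx":0,"dy":0,"dz":0,"roll":0,"jaw":0.3},{"dx":0,"dy":0,"dz":0,"roll":0,"jaw":0.3}]'

```text
t: 7.8
eef_pos: [0.5801, 0.0221, 0.076]
ee_rot: [-3.141, 0.0, -1.447]
force: [0.5, -0.5, -3.2]
width: 0.0555
gripper_force: 20.0
```

servo_tool --moves '[{"dx":0.003,"dy":0,"dz":-0.003,"roll":0,"jaw":0.3},{"dx":0.003,"dy":0,"dz":-0.003,"roll":0,"jaw":0.3},{"dx":0.003,"dy":0,"dz":-0.003,"roll":0,"jaw":0.3},{"dx":0.0025,"dy":0,"dz":-0.002,"roll":0,"jaw":0.3},{"dx":0,"dy":0,"dz":-0.001,"roll":0,"jaw":0.3},{"dx":0,"dy":0,"dz":-0.001,"roll":0,"jaw":0.3},{"dx":0,"dy":0,"dz":-0.0005,"roll":0,"jaw":0.3},{"dx":0,"dy":0,"dz":0,"roll":0,"jaw":0.3},{"dx":0,"dy":0,"dz":0,"roll":0,"jaw":0.3},{"dx":0,"dy":0,"dz":0,"roll":0,"jaw":0.3}]'

```text
t: 9.05
eef_pos: [0.5921, 0.0221, 0.0629]
ee_rot: [-3.14, -0.0, -1.446]
force: [0.8, 0.4, 4.4]
width: 0.0554
gripper_force: 20.0
```

Run:
```python
from meas import *
s=get_state();print(s["eef_pos"],s["force"],s["moment"])
o=np.array([.591,.0237]);a=np.radians(7);ex=np.array([np.cos(a),np.sin(a)]);ey=np.array([-ex[1],ex[0]])
out=[]
for n in ["scene","top"]:
    p,d=grab_frame(n);W=cloud(n,d);L=np.stack([(W[...,:2]-o)@ex,(W[...,:2]-o)@ey,W[...,2]],-1)
    for k,b in {"plate":(-.095,.1,-.102,.105,.033,.042),"flange":(-.1,-.06,-.12,.12,.05,.08),"endpl":(-.06,.06,.07,.12,.083,.1),"tumb":(-.04,.04,-.09,-.02,.085,.115)}.items():
        m=np.all([(L[...,i]>b[2*i])&(L[...,i]<b[2*i+1]) for i in range(3)],0);P=L[m]
        print(n,k,len(P),np.percentile(P,[1,5,50,95,99],axis=0).T.round(4).tolist() if len(P) else '')
    u,v=proj(n,[.591,.0237,.08])[0].astype(int);c=p[max(v-70,0):v+70,u-90:u+90];out.append(cv2.resize(c,(400,311),interpolation=2))
cv2.imwrite("pics/pl.png",np.hstack(out)[:,:,::-1])
```

```text
[0.59209644 0.0220663  0.06285611] [0.82337429 0.35062909 4.3666056 ] [ 0.14991255 -0.31002268  0.02198337]
scene plate 755 [[-0.0713, -0.0653, 0.0254, 0.0704, 0.0749], [-0.1013, -0.0992, -0.0621, 0.0129, 0.0407], [0.0335, 0.0348, 0.0389, 0.0416, 0.0419]]
scene flange 94 [[-0.0751, -0.0744, -0.0683, -0.0658, -0.0654], [-0.0724, -0.068, -0.0318, 0.0083, 0.0145], [0.0505, 0.0515, 0.065, 0.0719, 0.0724]]
scene endpl 6 [[0.0184, 0.0193, 0.0269, 0.0331, 0.0336], [0.0874, 0.0875, 0.0901, 0.0911, 0.0913], [0.0922, 0.0929, 0.0955, 0.0968, 0.097]]
scene tumb 275 [[-0.0233, -0.0191, 0.0062, 0.0259, 0.0274], [-0.0777, -0.0761, -0.0527, -0.0228, -0.0209], [0.0858, 0.0884, 0.1034, 0.1106, 0.1121]]
top plate 729 [[-0.0756, -0.0718, -0.047, -0.0118, 0.0231], [-0.0994, -0.0965, 0.0359, 0.095, 0.0988], [0.0337, 0.0347, 0.0376, 0.0405, 0.0416]]
top flange 65 [[-0.076, -0.076, -0.0726, -0.0689, -0.0685], [-0.0682, -0.0657, 0.0445, 0.0661, 0.0687], [0.0532, 0.0559, 0.0676, 0.0704, 0.0717]]
top endpl 21 [[-0.0354, -0.0351, -0.0279, -0.0223, -0.0219], [0.071, 0.0712, 0.0876, 0.0927, 0.093], [0.0867, 0.0878, 0.0938, 0.0983, 0.0996]]
top tumb 115 [[-0.0286, -0.0275, -0.0179, -0.0018, 0.0022], [-0.0751, -0.0741, -0.0626, -0.0444, -0.0416], [0.0857, 0.0864, 0.1003, 0.1075, 0.1089]]
```

View pics/pl.png

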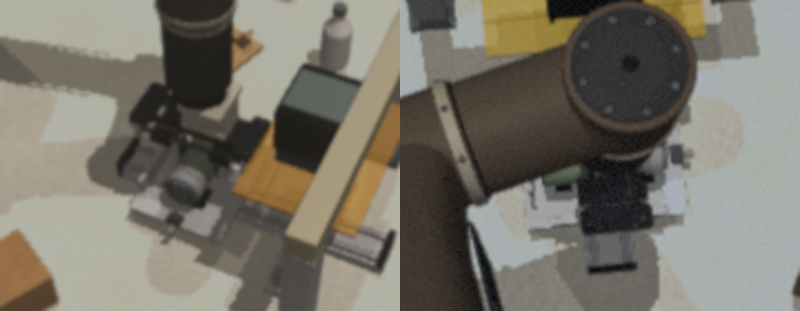

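servo_tool --moves '[{"dx":0,"dy":0,"dz":0,"roll":0,"jaw":0.66},{"dx":0,"dy":0,"dz":0,"roll":0,"jaw":0.7},{"dx":0,"dy":0,"dz":0,"roll":0,"jaw":0.75},{"dx":0,"dy":0,"dz":0,"roll":0,"jaw":0.8},{"dx":0,"dy":0,"dz":0,"roll":0,"jaw":0.85},{"dx":-0.002,"dy":0,"dz":0,"roll":0,"jaw":0.85},{"dx":-0.002,"dy":0,"dz":0,"roll":0,"jaw":0.85},{"dx":0,"dy":0,"dz":0,"roll":0,"jaw":0.85},{"dx":0,"dy":0,"dz":0.002,"roll":0,"jaw":0.85},{"dx":0,"dy":0,"dz":0.004,"roll":0,"jaw":0.85}]'

```text
t: 10.4
eef_pos: [0.5871, 0.0219, 0.0682]
ee_rot: [3.141, -0.0, -1.447]
force: [-0.1, -0.1, 0.1]
width: 0.0744
gripper_force: 0.0
```

servo_tool --moves '[{"dx":0,"dy":0,"dz":0.006,"roll":0,"jaw":0.85},{"dx":0,"dy":0,"dz":0.008,"roll":0,"jaw":0.85},{"dx":0,"dy":0,"dz":0.012,"roll":0,"jaw":0.85},{"dx":0,"dy":0,"dz":0.015,"roll":0,"jaw":0.85},{"dx":0,"dy":0,"dz":0.018,"roll":0,"jaw":0.85},{"dx":-0.03,"dy":-0.004,"dz":0.01,"roll":0,"jaw":0.85},{"dx":-0.045,"dy":-0.006,"dz":0,"roll":0,"jaw":1},{"dx":-0.045,"dy":-0.005,"dz":0,"roll":0,"jaw":1},{"dx":-0.025,"dy":-0.003,"dz":0,"roll":0,"jaw":1},{"dx":0,"dy":0,"dz":0,"roll":0,"jaw":1}]'

```text
t: 11.65
eef_pos: [0.4411, 0.0038, 0.1383]
ee_rot: [-3.14, 0.001, -1.446]
force: [0.6, 0.1, -0.0]
width: 0.0876
gripper_force: 0.0
```

```bash
cat > chk.py <<'E'
import sys
from meas import *
s=get_state();print(s["eef_pos"],np.degrees(s["ee_rot"]),s["force"],s["t"])
o=np.array([.591,.0237]);a=np.radians(7);ex=np.array([np.cos(a),np.sin(a)]);ey=np.array([-ex[1],ex[0]])
J=float(sys.argv[1]);out=[];Ls=[]
for n in ["scene","top"]:
    p,d=grab_frame(n);W=cloud(n,d);L=np.stack([(W[...,:2]-o)@ex-J,(W[...,:2]-o)@ey,W[...,2]],-1);Ls.append(L)
    for k,b in {"plate":(-.095,.1,-.102,.105,.033,.042),"flange":(-.1,-.06,-.12,.12,.05,.08),"endpl":(-.06,.06,.085,.12,.083,.1)}.items():
        m=np.all([(L[...,i]>b[2*i])&(L[...,i]<b[2*i+1]) for i in range(3)],0);P=L[m]
        print(n,k,len(P),np.percentile(P,[1,5,50,95,99],axis=0).T[:2].round(4).tolist() if len(P) else '')
    u,v=proj(n,[*(o+J*ex),.08])[0].astype(int);c=p[max(v-70,0):v+70,u-90:u+90];out.append(cv2.resize(c,(400,311),interpolation=2))
cv2.imwrite(sys.argv[2],np.hstack(out)[:,:,::-1])
for L in Ls: L[(abs(L[...,1])>.0825)|(abs(L[...,0])>.045)]=np.nan
for w in (Ls,Ls[:1],Ls[1:]):
    try:
        r=tumbler(w,(0,0),.074,zax=.08);print("tumbler in carrier frame",r[0].round(4),r[1].round(3),r[2].round(4),r[3])
    except Exception as e: print(e)
E
python3 chk.py 0 pics/rel.png
```

```text
[0.44106521 0.00376021 0.1383291 ] [-1.79899744e+02  4.49542914e-02 -8.28542577e+01] [ 0.60817994  0.07512059 -0.00141911] 11.65
scene plate 946 [[-0.0711, -0.0662, 0.0236, 0.0685, 0.0744], [-0.1013, -0.0983, -0.0452, 0.0791, 0.0956]]
scene flange 152 [[-0.0758, -0.0744, -0.0685, -0.0661, -0.0656], [-0.0721, -0.0673, -0.0038, 0.0627, 0.0669]]
scene endpl 46 [[-0.0349, -0.0329, 0.0067, 0.0337, 0.0354], [0.0859, 0.0864, 0.0884, 0.0932, 0.0944]]
top plate 1688 [[-0.0721, -0.0608, 0.0387, 0.0702, 0.0728], [-0.0987, -0.0933, 0.0209, 0.0953, 0.099]]
top flange 46 [[-0.0763, -0.0762, -0.0727, -0.069, -0.0683], [0.0338, 0.0347, 0.0502, 0.0678, 0.0687]]
top endpl 63 [[-0.0335, -0.0321, -0.0013, 0.0286, 0.0314], [0.087, 0.0871, 0.0899, 0.0928, 0.093]]
tumbler in carrier frame [-0.0008  0.0004  0.0798] [-0.003  1.     0.008] 0.1497 1875
tumbler in carrier frame [-0.0006 -0.      0.0808] [-0.007  1.     0.016] 0.1509 683
tumbler in carrier frame [-0.0011  0.0011  0.0794] [-0.001  1.     0.005] 0.148 1192
```

View pics/rel.png

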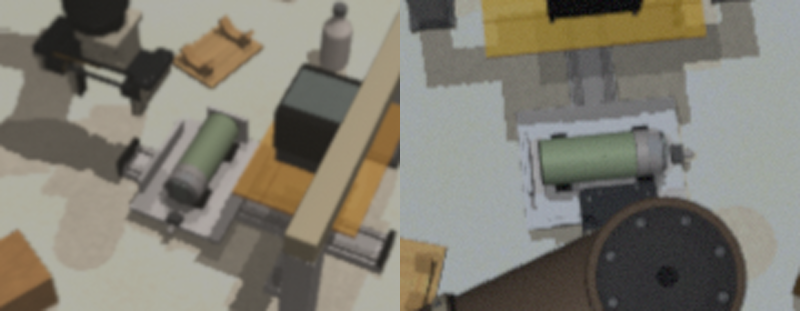

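Run:
```python
import numpy as np
o=np.array([.591,.0237]);a=np.radians(7);ex=np.array([np.cos(a),np.sin(a)]);ey=np.array([-ex[1],ex[0]])
for n in("top","scene"):
    W=np.load(n+"W.npy");x=(W[...,:2]-o)@ex;y=(W[...,:2]-o)@ey
    for b in np.arange(-.17,-.08,.01):
        m=(x>b)&(x<b+.01)&(abs(y)<.06)&(W[...,2]>.012)
        if m.sum()>3: print(n,b.round(3),m.sum(),np.percentile(W[m][:,2],[50,98]).round(4),np.percentile(y[m],[2,98]).round(3))
```

```text
top -0.14 68 [0.0333 0.0371] [-0.029  0.029]
top -0.13 76 [0.0231 0.0353] [-0.028  0.028]
top -0.12 81 [0.019  0.0272] [-0.029  0.029]
top -0.11 77 [0.0188 0.0286] [-0.028  0.028]
top -0.1 80 [0.0194 0.0294] [-0.029  0.03 ]
top -0.09 78 [0.0192 0.0282] [-0.029  0.029]
scene -0.14 34 [0.034  0.0374] [-0.033  0.026]
scene -0.13 67 [0.0254 0.0383] [-0.031  0.025]
scene -0.12 37 [0.0222 0.0304] [-0.032  0.023]
scene -0.11 38 [0.0215 0.0313] [-0.031  0.023]
scene -0.1 23 [0.0237 0.031 ] [-0.029  0.023]
```

servo_tool --moves '[{"dx":0,"dy":0.0015,"dz":-0.02,"roll":0,"jaw":1},{"dx":0,"dy":0,"dz":-0.025,"roll":0,"jaw":1},{"dx":0,"dy":0,"dz":-0.02,"roll":0,"jaw":1},{"dx":0,"dy":0,"dz":-0.015,"roll":0,"jaw":1},{"dx":0,"dy":0,"dz":-0.006,"roll":0,"jaw":1},{"dx":0,"dy":0,"dz":0,"roll":0,"jaw":1},{"dx":0,"dy":0,"dz":0,"roll":0,"jaw":1},{"dx":0,"dy":0,"dz":0,"roll":0,"jaw":1},{"dx":0,"dy":0,"dz":0,"roll":0,"jaw":1},{"dx":0,"dy":0,"dz":0,"roll":0,"jaw":1}]'

```text
t: 13.0
eef_pos: [0.4423, 0.0055, 0.0513]
ee_rot: [-3.141, 0.0, -1.447]
force: [0.5, -0.3, 0.1]
width: 0.088
gripper_force: 0.0
```

servo_tool --moves '[{"dx":0.005,"dy":0.0006,"dz":-0.003,"roll":0,"jaw":1},{"dx":0.004,"dy":0.0005,"dz":0,"roll":0,"jaw":1},{"dx":0.004,"dy":0.0005,"dz":0,"roll":0,"jaw":1},{"dx":0.006,"dy":0.0007,"dz":0,"roll":0,"jaw":1},{"dx":0.01,"dy":0.0012,"dz":0,"roll":0,"jaw":1},{"dx":0.013,"dy":0.0016,"dz":0,"roll":0,"jaw":1},{"dx":0.015,"dy":0.0018,"dz":0,"roll":0,"jaw":1},{"dx":0.015,"dy":0.0018,"dz":0,"roll":0,"jaw":1},{"dx":0.015,"dy":0.0018,"dz":0,"roll":0,"jaw":1},{"dx":0.01,"dy":0.0012,"dz":0,"roll":0,"jaw":1}]'

```text
t: 14.25
eef_pos: [0.5404, 0.0173, 0.0479]
ee_rot: [-3.141, -0.0, -1.447]
force: [-1.9, 1.2, -0.0]
width: 0.0877
gripper_force: 1.1
```

```bash
python3 chk.py 0.088 pics/push1.png
```

```text
[0.54041347 0.01728378 0.04793686] [-1.79989676e+02 -1.38948290e-03 -8.28862612e+01] [-1.91161637  1.20455596 -0.01855301] 14.25
scene plate 832 [[-0.0773, -0.0731, -0.0269, 0.063, 0.0681], [-0.1014, -0.0991, -0.0606, 0.0761, 0.0965]]
scene flange 114 [[-0.0963, -0.0933, -0.0739, -0.0716, -0.0711], [-0.0717, -0.0699, -0.023, 0.0353, 0.0553]]
scene endpl 15 [[-0.039, -0.0377, -0.0321, -0.0213, -0.0197], [0.0853, 0.0854, 0.0887, 0.0919, 0.0935]]
top plate 702 [[-0.0341, -0.0263, 0.0424, 0.0558, 0.0573], [-0.0987, -0.0933, 0.0182, 0.0971, 0.0994]]
top flange 0 
top endpl 61 [[-0.0384, -0.0352, -0.0048, 0.0257, 0.0277], [0.087, 0.0873, 0.0901, 0.0928, 0.093]]
tumbler in carrier frame [-0.005  -0.      0.0795] [0.014 1.    0.004] 0.1503 966
tumbler in carrier frame [-0.0034 -0.0006  0.0827] [0.051 0.996 0.078] 0.1491 272
tumbler in carrier frame [-0.0043  0.0017  0.0793] [0.006 1.    0.001] 0.1468 694
```

View pics/push1.png

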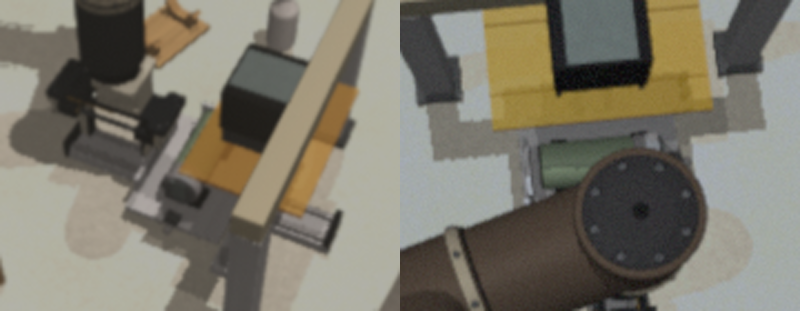

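servo_tool --moves '[{"dx":-0.006,"dy":-0.0007,"dz":0,"roll":0,"jaw":1},{"dx":-0.004,"dy":-0.0005,"dz":-0.003,"roll":0,"jaw":1},{"dx":0,"dy":0,"dz":-0.006,"roll":0,"jaw":1},{"dx":0,"dy":0,"dz":-0.005,"roll":0,"jaw":1},{"dx":0,"dy":0,"dz":0,"roll":0,"jaw":1},{"dx":0.003,"dy":0.0004,"dz":0,"roll":0,"jaw":1},{"dx":0.004,"dy":0.0005,"dz":0,"roll":0,"jaw":1},{"dx":0.006,"dy":0.0007,"dz":0,"roll":0,"jaw":1},{"dx":0.01,"dy":0.0012,"dz":0,"roll":0,"jaw":1},{"dx":0.01,"dy":0.0012,"dz":0,"roll":0,"jaw":1}]'

```text
t: 15.6
eef_pos: [0.5628, 0.02, 0.034]
ee_rot: [3.141, -0.0, -1.447]
force: [-1.8, 1.0, 1.8]
width: 0.0875
gripper_force: 1.2
```

```bash
python3 chk.py 0.105 pics/push2.png
python3 - <<'E'
import numpy as np
e=np.array([.4442,.2933,.2263]);a=np.radians(-9.76)
for n in("scene","top"):
    D=np.load(n+"W1.npy")-e;c=D[...,:2]@[np.cos(a),np.sin(a)];y=D[...,:2]@[-np.sin(a),np.cos(a)]
    for z in (0,.01,.02,.03,.04,.12,.13,.14,.15,.16,.17,.18,.2,.25):
        m=(D[...,2]>z)&(D[...,2]<z+.01)&(abs(c)<.1)&(abs(y)<.06)
        if m.sum()>3: print(n,z,m.sum(),np.percentile(c[m],[1,99]).round(4),c[m].max().round(4))
E
```

```text
[0.56280072 0.01997296 0.0340248 ] [ 1.79984594e+02 -3.00706697e-03 -8.28798904e+01] [-1.78510545  0.98748817  1.82403159] 15.6
scene plate 605 [[-0.0692, -0.0648, -0.0254, 0.0528, 0.061], [-0.101, -0.0994, -0.0669, 0.0595, 0.0909]]
scene flange 82 [[-0.0872, -0.0838, -0.0675, -0.0637, -0.0632], [-0.0721, -0.0702, -0.035, -0.0109, -0.0016]]
scene endpl 0 
top plate 162 [[-0.0211, -0.0167, 0.0188, 0.0388, 0.0399], [-0.099, -0.0962, 0.0812, 0.0989, 0.0997]]
top flange 0 
top endpl 51 [[-0.031, -0.0303, -0.0054, 0.0216, 0.0245], [0.0871, 0.0872, 0.0899, 0.0926, 0.0929]]
tumbler in carrier frame [ 0.0039 -0.0002  0.0787] [0.013 1.    0.013] 0.151 649
tumbler in carrier frame [ 0.0026 -0.0494  0.0841] [-0.192  0.326  0.926] 0.0378 166
tumbler in carrier frame [0.0037 0.0017 0.0794] [ 0.012  1.    -0.005] 0.1466 483
scene 0 25 [-0.0555  0.061 ] 0.0611
scene 0.01 30 [-0.0581  0.0611] 0.0612
scene 0.02 32 [-0.0582  0.0635] 0.0638
scene 0.03 33 [-0.0627  0.0634] 0.0636
scene 0.04 16 [-0.0636  0.0343] 0.0474
scene 0.12 67 [-0.0164  0.051 ] 0.051
scene 0.13 62 [-0.0164  0.0527] 0.0534
scene 0.14 43 [0.0017 0.0518] 0.052
scene 0.15 44 [-0.0007  0.0522] 0.0523
scene 0.16 151 [-0.0118  0.0508] 0.0512
scene 0.17 93 [-0.0252  0.0459] 0.0492
scene 0.18 22 [-0.007   0.0329] 0.0333
scene 0.2 78 [-0.0293  0.0477] 0.0479
scene 0.25 91 [-0.0241  0.0458] 0.0468
top 0.02 4 [-0.0481  0.0452] 0.0453
top 0.03 7 [-0.0516  0.0446] 0.0447
top 0.04 12 [-0.0496 -0.0458] -0.0458
top 0.15 24 [-0.0158  0.0476] 0.0479
top 0.16 257 [-0.0132  0.0481] 0.0482
top 0.2 88 [-0.0391  0.0426] 0.0436
top 0.25 96 [-0.0408  0.042 ] 0.0429
```

servo_tool --moves '[{"dx":0.007,"dy":0.0008,"dz":0.001,"roll":0,"jaw":1},{"dx":0.01,"dy":0.0012,"dz":0.001,"roll":0,"jaw":1},{"dx":0.011,"dy":0.0013,"dz":0,"roll":0,"jaw":1},{"dx":0.01,"dy":0.0012,"dz":0,"roll":0,"jaw":1},{"dx":0.007,"dy":0.0009,"dz":0,"roll":0,"jaw":1},{"dx":0.004,"dy":0.0005,"dz":0,"roll":0,"jaw":1},{"dx":0.003,"dy":0.0004,"dz":0,"roll":0,"jaw":1},{"dx":0.002,"dy":0.0002,"dz":0,"roll":0,"jaw":1},{"dx":0.002,"dy":0.0002,"dz":0,"roll":0,"jaw":1},{"dx":0.001,"dy":0.0001,"dz":0,"roll":0,"jaw":1}]'

```text
t: 16.95
eef_pos: [0.6192, 0.0268, 0.0361]
ee_rot: [-3.142, 0.0, -1.446]
force: [-1.6, -0.9, -1.3]
width: 0.0875
gripper_force: 0.7
```

```bash
python3 chk.py 0.165 pics/push3.png
```

```text
[0.61923614 0.02678943 0.03608795] [-1.79995537e+02  2.78951367e-03 -8.28773543e+01] [-1.63873932 -0.93289958 -1.28768106] 16.95
scene plate 419 [[-0.0745, -0.0689, -0.0357, 0.0725, 0.0744], [-0.1015, -0.0995, -0.0663, -0.018, -0.0132]]
scene flange 44 [[-0.0762, -0.0748, -0.0696, -0.0672, -0.067], [-0.0727, -0.0705, -0.056, -0.0349, -0.0318]]
scene endpl 0 
top plate 0 
top flange 0 
top endpl 0 
tumbler in carrier frame [-0.0023 -0.049   0.0837] [-0.885  0.093 -0.457] 0.0361 84
tumbler in carrier frame [-0.0023 -0.049   0.0837] [-0.885  0.093 -0.457] 0.0361 84
index -1 is out of bounds for axis 0 with size 0
```

View pics/push3.png

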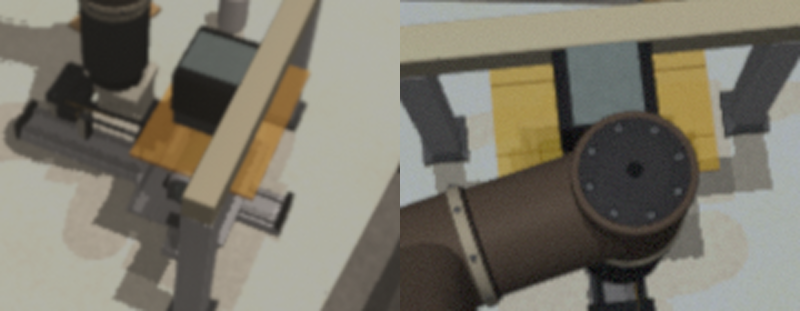

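servo_tool --moves '[{"dx":0.001,"dy":0.0001,"dz":0,"roll":0,"jaw":1},{"dx":0.001,"dy":0.0001,"dz":0,"roll":0,"jaw":1},{"dx":0.001,"dy":0.0001,"dz":0,"roll":0,"jaw":1},{"dx":0.001,"dy":0.0002,"dz":0,"roll":0,"jaw":1},{"dx":0.001,"dy":0.0001,"dz":0,"roll":0,"jaw":1},{"dx":0.001,"dy":0.0001,"dz":0,"roll":0,"jaw":1},{"dx":0,"dy":0,"dz":0,"roll":0,"jaw":1},{"dx":0,"dy":0,"dz":0,"roll":0,"jaw":1},{"dx":0,"dy":0,"dz":0,"roll":0,"jaw":1},{"dx":0,"dy":0,"dz":0,"roll":0,"jaw":1}]'

```text
t: 18.3
eef_pos: [0.6221, 0.027, 0.0362]
ee_rot: [3.137, -0.0, -1.447]
force: [-14.4, 2.4, 10.4]
width: 0.088
gripper_force: 8.1
```

servo_tool --moves '[{"dx":0.001,"dy":0.0001,"dz":0,"roll":0,"jaw":1},{"dx":0.001,"dy":0.0001,"dz":0,"roll":0,"jaw":1},{"dx":0.001,"dy":0.0001,"dz":0,"roll":0,"jaw":1},{"dx":0,"dy":0,"dz":0,"roll":0,"jaw":1},{"dx":0,"dy":0,"dz":0,"roll":0,"jaw":1},{"dx":0,"dy":0,"dz":0,"roll":0,"jaw":1},{"dx":0,"dy":0,"dz":0,"roll":0,"jaw":1},{"dx":0,"dy":0,"dz":0,"roll":0,"jaw":1},{"dx":0,"dy":0,"dz":0,"roll":0,"jaw":1},{"dx":0,"dy":0,"dz":0,"roll":0,"jaw":1}]' --newtons 60

```text
t: 19.55
eef_pos: [0.6226, 0.0271, 0.0363]
ee_rot: [3.133, -0.0, -1.447]
force: [-25.1, 3.8, 19.7]
width: 0.0875
gripper_force: 14.0
```

Run:
```python
from meas import *
s=get_state();print(s["eef_pos"],np.degrees(s["ee_rot"]),s["force"],s["moment"],s["q"])
o=np.array([.591,.0237]);a=np.radians(7);ex=np.array([np.cos(a),np.sin(a)]);ey=np.array([-ex[1],ex[0]])
p,d=grab_frame("scene");W=cloud("scene",d);L=np.stack([(W[...,:2]-o)@ex,(W[...,:2]-o)@ey,W[...,2]],-1)
for k,b in {"plate":(.05,.29,-.102,-.05,.033,.042),"pins":(.1,.25,-.14,-.108,.04,.06)}.items():
    m=np.all([(L[...,i]>b[2*i])&(L[...,i]<b[2*i+1]) for i in range(3)],0);P=L[m]
    print(k,len(P),np.percentile(P,[1,5,50,95,99],axis=0).T.round(4).tolist())
u,v=proj("scene",[*(o+.17*ex),.08])[0].astype(int);c=p[v-60:v+75,u-110:u+70]
cv2.imwrite("pics/pin.png",cv2.resize(c,(800,600),interpolation=2)[:,:,::-1])
```

```text
[0.62258508 0.0270776  0.03632029] [ 1.79485248e+02 -1.16954215e-02 -8.28923473e+01] [-25.1373157    3.77702001  19.74085637] [1.35072856 7.70961558 0.35303821] [ 0.35513696  0.45667301 -0.31730953 -0.0025774  -0.80560752 -0.22929247]
plate 303 [[0.0935, 0.0995, 0.1347, 0.2402, 0.2422], [-0.1012, -0.1002, -0.0775, -0.0528, -0.0506], [0.0334, 0.0347, 0.0386, 0.0416, 0.0419]]
pins 17 [[0.1702, 0.1713, 0.1748, 0.1786, 0.1788], [-0.1265, -0.1258, -0.121, -0.1158, -0.1142], [0.0405, 0.0422, 0.0496, 0.0561, 0.0567]]
```

View pics/pin.png

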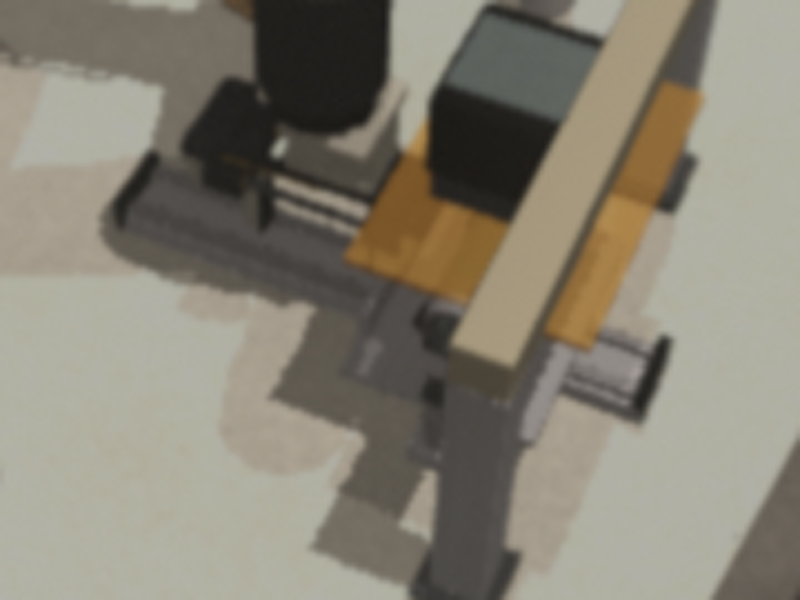

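servo_tool --moves '[{"dx":0,"dy":0,"dz":0.001,"roll":0,"jaw":1},{"dx":0,"dy":0,"dz":0.001,"roll":0,"jaw":1},{"dx":0,"dy":0,"dz":0.001,"roll":0,"jaw":1},{"dx":0,"dy":0,"dz":0.001,"roll":0,"jaw":1},{"dx":0,"dy":0,"dz":0,"roll":0,"jaw":1},{"dx":0,"dy":0,"dz":0,"roll":0,"jaw":1},{"dx":0,"dy":0,"dz":0,"roll":0,"jaw":1},{"dx":0,"dy":0,"dz":0,"roll":0,"jaw":1},{"dx":0,"dy":0,"dz":0,"roll":0,"jaw":1},{"dx":0,"dy":0,"dz":0,"roll":0,"jaw":1}]'

```text
t: 20.85
eef_pos: [0.622, 0.0269, 0.0372]
ee_rot: [3.13, -0.0, -1.448]
force: [-13.5, 2.5, -2.9]
width: 0.0875
gripper_force: 6.3
```

Run:
```python
from station import *
s=get_state();print(s["eef_pos"],s["force"],s["moment"])
```

```text
[0.62199278 0.02693673 0.03715177] [-13.53865011   2.46716517  -2.94985366] [0.94061492 5.18551675 0.25482132]
```

servo_tool --moves '[{"dx":0.001,"dy":0.0001,"dz":0.001,"roll":0,"jaw":1},{"dx":0.001,"dy":0.0001,"dz":0,"roll":0,"jaw":1},{"dx":0.001,"dy":0.0001,"dz":0.001,"roll":0,"jaw":1},{"dx":0.001,"dy":0.0001,"dz":0,"roll":0,"jaw":1},{"dx":0,"dy":0,"dz":0,"roll":0,"jaw":1},{"dx":0,"dy":0,"dz":0,"roll":0,"jaw":1},{"dx":0,"dy":0,"dz":0,"roll":0,"jaw":1},{"dx":0,"dy":0,"dz":0,"roll":0,"jaw":1},{"dx":0,"dy":0,"dz":0,"roll":0,"jaw":1},{"dx":0,"dy":0,"dz":0,"roll":0,"jaw":1}]'

```text
t: 22.1
eef_pos: [0.6223, 0.0269, 0.0377]
ee_rot: [3.123, -0.0, -1.449]
force: [-22.3, 4.5, -2.7]
width: 0.0878
gripper_force: 10.3
```

Run:
```python
from meas import *
o=np.array([.591,.0237]);a=np.radians(7);ex=np.array([np.cos(a),np.sin(a)]);ey=np.array([-ex[1],ex[0]])
s=get_state();e=s["eef_pos"];print("tcp rail",(e[:2]-o)@ex,(e[:2]-o)@ey,s["moment"],s["force"])
for n in("top","scene"):
    W=np.load(n+"W.npy");x=(W[...,:2]-o)@ex;y=(W[...,:2]-o)@ey
    for lo,hi in((.187,.192),(.192,.197),(.197,.202),(.205,.22),(.22,.24),(.24,.26),(.26,.28),(.28,.3)):
        m=(W[...,2]>lo)&(W[...,2]<hi)&(abs(y)<.13)&(x>0)&(x<.3)
        if m.sum()>5: print(n,lo,m.sum(),np.percentile(x[m],[0,1,5,50]).round(4),np.percentile(y[m],[1,99]).round(3))
p,d=grab_frame("scene");W=cloud("scene",d);x=(W[...,:2]-o)@ex;y=(W[...,:2]-o)@ey
for lo in np.arange(.1,.3,.02):
    m=(W[...,2]>lo)&(W[...,2]<lo+.02)&(abs(y)<.1)&(x>-.1)&(x<.2); h=np.sort(x[m])
    if len(h)>5:
        g=np.diff(h);i=np.argmax(g);print("now z",lo.round(2),len(h),"gap",h[i].round(4),h[i+1].round(4),"max",h[-1].round(3))
m=(x>.09)&(x<.26)&(y<-.06)&(y>-.16)&(W[...,2]>.045)&(W[...,2]<.12)
q=np.argwhere(m)
for k in range(0,len(q),max(1,len(q)//40)):
    v,u=q[k];print((u,v),x[v,u].round(3),y[v,u].round(3),W[v,u,2].round(3),p[v,u],end=' | ')
```

```text
tcp rail 0.03142900001536368 -0.0006181334921141575 [1.54546448 8.03989715 0.43542739] [-22.30522669   4.47517249  -2.67328034]
top 0.187 57 [0.1017 0.1018 0.102  0.1138] [-0.115  0.118]
top 0.192 2709 [0.1013 0.1022 0.1057 0.1534] [-0.118  0.118]
top 0.197 782 [0.1013 0.1021 0.1053 0.1526] [-0.118  0.119]
top 0.22 95 [0.1261 0.1262 0.1265 0.1273] [-0.047  0.048]
top 0.24 156 [0.1258 0.126  0.1264 0.1275] [-0.114  0.115]
top 0.26 397 [0.1262 0.1264 0.1268 0.2119] [-0.127  0.127]
top 0.28 3914 [0.1263 0.1273 0.133  0.213 ] [-0.125  0.126]
scene 0.187 15 [0.1133 0.1138 0.1157 0.1822] [-0.119  0.106]
scene 0.192 680 [0.1025 0.1037 0.1101 0.243 ] [-0.121  0.117]
scene 0.197 716 [0.1033 0.1045 0.1087 0.1873] [-0.12   0.112]
scene 0.205 67 [0.1347 0.1352 0.137  0.1642] [-0.051 -0.045]
scene 0.22 88 [0.1312 0.1314 0.1352 0.1651] [-0.053 -0.047]
scene 0.24 118 [0.1308 0.1314 0.1345 0.169 ] [-0.093 -0.037]
scene 0.26 216 [0.1287 0.1299 0.1347 0.1945] [-0.128  0.123]
scene 0.28 1848 [0.1285 0.1315 0.1393 0.2183] [-0.126  0.123]
now z 0.1 85 gap 0.0742 0.147 max 0.17
now z 0.12 216 gap 0.0146 0
[... 2730 characters left out ...]
59 56] | (np.int64(338), np.int64(247)) 0.164 -0.091 0.049 [44 42 39] | (np.int64(336), np.int64(248)) 0.161 -0.1 0.055 [43 41 38] | (np.int64(339), np.int64(248)) 0.17 -0.095 0.053 [49 47 44] | (np.int64(337), np.int64(249)) 0.165 -0.099 0.05 [39 37 34] | (np.int64(336), np.int64(250)) 0.163 -0.102 0.047 [43 41 38] | (np.int64(339), np.int64(250)) 0.173 -0.104 0.056 [51 48 46] | (np.int64(337), np.int64(253)) 0.171 -0.115 0.052 [65 62 59] | (np.int64(337), np.int64(254)) 0.173 -0.119 0.053 [68 65 62] | (np.int64(336), np.int64(255)) 0.171 -0.122 0.052 [66 63 60] | (np.int64(360), np.int64(255)) 0.238 -0.086 0.045 [147 141 138] | (np.int64(338), np.int64(257)) 0.178 -0.122 0.045 [66 63 60] |
```

servo_tool --moves '[{"dx":0.001,"dy":0.0001,"dz":0,"roll":0,"jaw":1},{"dx":0.001,"dy":0.0001,"dz":0,"roll":0,"jaw":1},{"dx":0.001,"dy":0.0001,"dz":0,"roll":0,"jaw":1},{"dx":0,"dy":0,"dz":0,"roll":0,"jaw":1},{"dx":0,"dy":0,"dz":0,"roll":0,"jaw":1},{"dx":0,"dy":0,"dz":0,"roll":0,"jaw":1},{"dx":0,"dy":0,"dz":0,"roll":0,"jaw":1},{"dx":0,"dy":0,"dz":0,"roll":0,"jaw":1},{"dx":0,"dy":0,"dz":0,"roll":0,"jaw":1},{"dx":0,"dy":0,"dz":0,"roll":0,"jaw":1}]'

```text
t: 23.4
eef_pos: [0.6356, 0.0285, 0.0423]
ee_rot: [-3.141, 0.0, -1.446]
force: [-1.3, -0.2, -0.7]
width: 0.0878
gripper_force: 0.7
```

servo_tool --moves '[{"dx":-0.004,"dy":-0.0005,"dz":0,"roll":0,"jaw":1},{"dx":-0.01,"dy":-0.0012,"dz":0,"roll":0,"jaw":1},{"dx":-0.016,"dy":-0.002,"dz":0,"roll":0,"jaw":1},{"dx":-0.025,"dy":-0.003,"dz":0,"roll":0,"jaw":1},{"dx":-0.025,"dy":-0.003,"dz":0.005,"roll":0,"jaw":1},{"dx":-0.03,"dy":-0.0035,"dz":0.02,"roll":0,"jaw":1},{"dx":-0.03,"dy":-0.0035,"dz":0.03,"roll":0,"jaw":1},{"dx":-0.025,"dy":-0.003,"dz":0.02,"roll":0,"jaw":1},{"dx":-0.02,"dy":-0.003,"dz":0,"roll":0,"jaw":1},{"dx":0,"dy":0,"dz":0,"roll":0,"jaw":1}]'

```text
t: 24.65
eef_pos: [0.4489, 0.0055, 0.1177]
ee_rot: [-3.14, 0.001, -1.446]
force: [-0.2, 0.6, -0.7]
width: 0.0875
gripper_force: 0.0
```

```bash
python3 chk.py 0.1815 pics/fin.png
python3 - <<'E'
import cv2;p=cv2.imread("pics/fin.png");cv2.imwrite("pics/fin.png",p)
E
```

```text
[0.44893074 0.00554809 0.11771741] [-1.79906428e+02  4.79099543e-02 -8.28598074e+01] [-0.19564727  0.59339979 -0.71614132] 24.65
scene plate 526 [[-0.0744, -0.0685, -0.021, 0.0722, 0.0733], [-0.1015, -0.0993, -0.0627, -0.0119, 0.066]]
scene flange 46 [[-0.0774, -0.0764, -0.0711, -0.0688, -0.0685], [-0.0713, -0.0699, -0.0531, -0.034, -0.026]]
scene endpl 0 
top plate 792 [[-0.0787, -0.0781, -0.0525, -0.0379, -0.0365], [-0.0983, -0.0927, 0.0008, 0.0927, 0.0984]]
top flange 219 [[-0.079, -0.0788, -0.0767, -0.0711, -0.0704], [-0.0671, -0.062, -0.0009, 0.062, 0.0676]]
top endpl 0 
tumbler in carrier frame [-0.002  -0.0542  0.082 ] [-0.657  0.606 -0.449] 0.0265 37
tumbler in carrier frame [-0.002  -0.0542  0.082 ] [-0.657  0.606 -0.449] 0.0265 37
index -1 is out of bounds for axis 0 with size 0
```

View pics/fin.png

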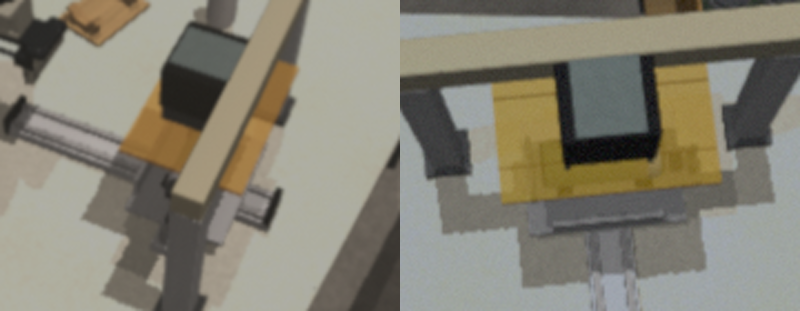

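servo_tool --moves '[{"dx":0.005,"dy":0.0006,"dz":-0.03,"roll":0,"jaw":1},{"dx":0,"dy":0,"dz":-0.03,"roll":0,"jaw":1},{"dx":0.02,"dy":0.0025,"dz":-0.01,"roll":0,"jaw":1},{"dx":0.03,"dy":0.0037,"dz":0,"roll":0,"jaw":1},{"dx":0.03,"dy":0.0037,"dz":0,"roll":0,"jaw":1},{"dx":0.03,"dy":0.0037,"dz":0,"roll":0,"jaw":1},{"dx":0.02,"dy":0.0025,"dz":-0.007,"roll":0,"jaw":1},{"dx":0.015,"dy":0.0018,"dz":-0.006,"roll":0,"jaw":1},{"dx":0.01,"dy":0.0012,"dz":0,"roll":0,"jaw":1},{"dx":0.006,"dy":0.0007,"dz":0,"roll":0,"jaw":1}]'

```text
t: 26.0
eef_pos: [0.6165, 0.0261, 0.0339]
ee_rot: [3.141, -0.0, -1.447]
force: [-0.6, -0.9, -0.0]
width: 0.088
gripper_force: 0.0
```

Run:
```python
from meas import *
o=np.array([.591,.0237]);a=np.radians(7);ex=np.array([np.cos(a),np.sin(a)]);ey=np.array([-ex[1],ex[0]])
e=get_state()["eef_pos"];print("tcp",(e[:2]-o)@ex,(e[:2]-o)@ey,e[2])
for n in("top","scene"):
    W=np.load(n+"W.npy");x=(W[...,:2]-o)@ex;y=(W[...,:2]-o)@ey
    for k,m in {"postR":(abs(y+.2)<.035),"postL":(abs(y-.2)<.035)}.items():
        m=m&(x>.18)&(x<.3)&(W[...,2]>.03)&(W[...,2]<.23)
        if m.sum()>5: print(n,k,m.sum(),np.percentile(x[m],[1,5,50,95,99]).round(4),np.percentile(y[m],[1,99]).round(3))
    m=(x>.1)&(x<.3)&(abs(y)<.035)&(W[...,2]>.015)&(W[...,2]<.05);print(n,"rail far",m.sum(),np.percentile(x[m],[1,50,99]).round(4) if m.sum() else "")
    m=(x<-.1)&(x>-.16)&(abs(y)<.028)&(W[...,2]>.01);print(n,"rail near",np.percentile(x[m],[0,1,2]).round(4))
p,d=grab_frame("scene");W=cloud("scene",d);x=(W[...,:2]-o)@ex;y=(W[...,:2]-o)@ey
m=(x>.24)&(x<.34)&(abs(y)<.03)&(W[...,2]>.012)&(W[...,2]<.05);print("rail far now",m.sum(),np.percentile(x[m],[50,95,99,100]).round(4))
```

```text
tcp 0.025602380768994466 -0.0007049527374032695 0.033900684809655704
top postR 645 [0.2107 0.2113 0.2126 0.2429 0.2494] [-0.218 -0.179]
top postL 548 [0.2108 0.2112 0.2124 0.2386 0.2471] [0.18  0.219]
top rail far 329 [0.1004 0.1246 0.1501]
top rail near [-0.1381 -0.138  -0.1376]
scene postR 637 [0.2148 0.2169 0.2392 0.2542 0.2545] [-0.223 -0.183]
scene postL 140 [0.2354 0.2386 0.2511 0.254  0.2541] [0.177 0.217]
scene rail far 449 [0.102  0.2517 0.2991]
scene rail near [-0.1385 -0.1379 -0.1373]
rail far now 281 [0.276  0.3029 0.3042 0.3045]
```

servo_tool --moves '[{"dx":0.007,"dy":0.0009,"dz":0,"roll":0,"jaw":1},{"dx":0.004,"dy":0.0005,"dz":0,"roll":0,"jaw":1},{"dx":0.002,"dy":0.0003,"dz":0,"roll":0,"jaw":1},{"dx":0.001,"dy":0.0001,"dz":0,"roll":0,"jaw":1},{"dx":0.001,"dy":0.0001,"dz":0,"roll":0,"jaw":1},{"dx":0.001,"dy":0.0001,"dz":0,"roll":0,"jaw":1},{"dx":0.001,"dy":0.0001,"dz":0,"roll":0,"jaw":1},{"dx":0,"dy":0,"dz":0,"roll":0,"jaw":1},{"dx":0,"dy":0,"dz":0,"roll":0,"jaw":1},{"dx":0,"dy":0,"dz":0,"roll":0,"jaw":1}]'

```text
t: 27.3
eef_pos: [0.6331, 0.0282, 0.0341]
ee_rot: [3.142, -0.0, -1.446]
force: [-0.1, 0.8, -0.8]
width: 0.0878
gripper_force: 0.0
```

```bash
cat > pos.py <<'E'
from meas import *
o=np.array([.591,.0237]);a=np.radians(7);ex=np.array([np.cos(a),np.sin(a)]);ey=np.array([-ex[1],ex[0]])
S=get_state();e=S["eef_pos"];print("tcp",((e[:2]-o)@ex).round(4),((e[:2]-o)@ey).round(4),e[2].round(4),S["force"].round(1),S["t"])
for n in("top","scene"):
    W=cloud(n,grab_frame(n)[1]);x=(W[...,:2]-o)@ex;y=(W[...,:2]-o)@ey
    for k,m in {"flange":(x>.085)&(x<.13)&(abs(y)<.066)&(abs(y)>.035)&(W[...,2]>.06)&(W[...,2]<.075),
      "front":(x>.2)&(x<.3)&(abs(y)<.09)&(abs(y)>.04)&(W[...,2]>.033)&(W[...,2]<.043),
      "adapter":(x>-.05)&(x<.1)&(abs(y)<.06)&(W[...,2]>.15)&(W[...,2]<.21),
      "shield":(x>.1)&(x<.3)&(abs(y)<.1)&(W[...,2]>.188)&(W[...,2]<.2)}.items():
        if m.sum()>3: print(n,k,m.sum(),np.percentile(x[m],[1,50,99]).round(4))
E
python3 pos.py
```

```text
tcp 0.0424 -0.0007 0.0341 [-0.1  0.8 -0.8] 27.3
top shield 1202 [0.1117 0.1958 0.2387]
scene flange 25 [0.1046 0.1094 0.1135]
scene front 141 [0.2204 0.2411 0.2553]
scene adapter 371 [0.0244 0.0742 0.0918]
scene shield 1015 [0.1045 0.2444 0.2736]
```

servo_tool --moves '[{"dx":0.001,"dy":0.0001,"dz":0,"roll":0,"jaw":1},{"dx":0.001,"dy":0.0001,"dz":0,"roll":0,"jaw":1},{"dx":0.001,"dy":0.0001,"dz":0,"roll":0,"jaw":1},{"dx":0,"dy":0,"dz":0,"roll":0,"jaw":1},{"dx":0,"dy":0,"dz":0,"roll":0,"jaw":1},{"dx":0,"dy":0,"dz":0,"roll":0,"jaw":1},{"dx":0,"dy":0,"dz":0,"roll":0,"jaw":1},{"dx":0,"dy":0,"dz":0,"roll":0,"jaw":1},{"dx":0,"dy":0,"dz":0,"roll":0,"jaw":1},{"dx":0,"dy":0,"dz":0,"roll":0,"jaw":1}]'

```text
t: 28.65
eef_pos: [0.6362, 0.0285, 0.0341]
ee_rot: [-3.142, 0.0, -1.447]
force: [0.4, -0.1, -0.1]
width: 0.0879
gripper_force: 0.0
```

```bash
python3 pos.py
```

```text
tcp 0.0454 -0.0007 0.0341 [ 0.4 -0.1 -0.1] 28.65
top shield 1151 [0.1097 0.1977 0.2387]
scene flange 24 [0.1072 0.1124 0.1163]
scene front 163 [0.2212 0.2441 0.258 ]
scene adapter 353 [0.0274 0.0771 0.0945]
scene shield 1008 [0.1038 0.2443 0.2736]
```

servo_tool --moves '[{"dx":0.001,"dy":0.0001,"dz":0,"roll":0,"jaw":1},{"dx":0.001,"dy":0.0001,"dz":0,"roll":0,"jaw":1},{"dx":0,"dy":0,"dz":0,"roll":0,"jaw":1},{"dx":0,"dy":0,"dz":0,"roll":0,"jaw":1},{"dx":0,"dy":0,"dz":0,"roll":0,"jaw":1},{"dx":0,"dy":0,"dz":0,"roll":0,"jaw":1},{"dx":0,"dy":0,"dz":0,"roll":0,"jaw":1},{"dx":0,"dy":0,"dz":0,"roll":0,"jaw":1},{"dx":0,"dy":0,"dz":0,"roll":0,"jaw":1},{"dx":0,"dy":0,"dz":0,"roll":0,"jaw":1}]'

```text
t: 30.0
eef_pos: [0.6381, 0.0287, 0.034]
ee_rot: [3.141, 0.0, -1.447]
force: [-2.6, 0.1, 0.4]
width: 0.0876
gripper_force: 1.2
```

```bash
python3 pos.py
```

```text
tcp 0.0473 -0.0008 0.034 [-2.6  0.1  0.4] 30.0
top shield 1118 [0.1095 0.1993 0.2387]
scene flange 26 [0.1074 0.1138 0.1171]
scene front 165 [0.2213 0.2447 0.2591]
scene adapter 337 [0.0288 0.0783 0.0969]
scene shield 1009 [0.104  0.2439 0.2737]
```

servo_tool --moves '[{"dx":-0.004,"dy":-0.0005,"dz":0,"roll":0,"jaw":1},{"dx":-0.01,"dy":-0.0012,"dz":0,"roll":0,"jaw":1},{"dx":-0.016,"dy":-0.002,"dz":0,"roll":0,"jaw":1},{"dx":-0.025,"dy":-0.003,"dz":0.006,"roll":0,"jaw":1},{"dx":-0.025,"dy":-0.003,"dz":0.008,"roll":0,"jaw":1},{"dx":-0.03,"dy":-0.0035,"dz":0.02,"roll":0,"jaw":1},{"dx":-0.03,"dy":-0.0035,"dz":0.03,"roll":0,"jaw":1},{"dx":-0.025,"dy":-0.003,"dz":0.02,"roll":0,"jaw":1},{"dx":-0.025,"dy":-0.003,"dz":0.02,"roll":0,"jaw":1},{"dx":0,"dy":0,"dz":0,"roll":0,"jaw":1}]'

```text
t: 31.35
eef_pos: [0.4475, 0.006, 0.1397]
ee_rot: [-3.138, 0.001, -1.446]
force: [0.2, -0.1, -0.1]
width: 0.0873
gripper_force: 0.0
```

```bash
python3 pos.py; python3 chk.py 0.1835 pics/fin2.png | grep -E "top|tumb"
python3 - <<'E'
from meas import *
o=np.array([.591,.0237]);a=np.radians(7);ex=np.array([np.cos(a),np.sin(a)]);ey=np.array([-ex[1],ex[0]])
W=cloud("scene",grab_frame("scene")[1]);x=(W[...,:2]-o)@ex;y=(W[...,:2]-o)@ey;z=W[...,2]
m=(x>.14)&(x<.23)&(y<-.06)&(y>-.09)&(z>.075)&(z<.115);print("lid pts",m.sum(),np.percentile(x[m],[1,50,99]).round(4),np.percentile(y[m],[1,50,99]).round(4),np.percentile(z[m],[1,50,99]).round(4))
m=(x>.14)&(x<.23)&(y<-.108)&(y>-.13)&(z>.04)&(z<.06);print("pins",m.sum(),np.sort(x[m]).round(4))
m=(x>.14)&(x<.23)&(y<-.087)&(y>-.106)&(z>.046)&(z<.06);print("ball",m.sum(),np.sort(x[m]).round(4))
# top view RGB of tumbler seen through the amber shield: lay out the expected silhouette vs. picture
E
```

```text
tcp -0.1446 -0.0001 0.1397 [ 0.2 -0.1 -0.1] 31.35
top flange 79 [0.1064 0.1102 0.1155]
top shield 2654 [0.1021 0.1456 0.2376]
scene flange 26 [0.108  0.1129 0.1169]
scene front 171 [0.2211 0.2451 0.2588]
scene shield 1017 [0.1038 0.2437 0.2734]
top plate 687 [[-0.0768, -0.076, -0.0526, -0.0394, -0.0382], [-0.0988, -0.0929, 0.0009, 0.0928, 0.0986]]
top flange 219 [[-0.0773, -0.0769, -0.0749, -0.0693, -0.0684], [-0.0675, -0.0618, 0.0016, 0.0627, 0.0677]]
top endpl 0 
tumbler in carrier frame [ 0.0008 -0.056   0.0813] [-0.55   0.421 -0.722] 0.0238 28
tumbler in carrier frame [ 0.0008 -0.056   0.0813] [-0.55   0.421 -0.722] 0.0238 28
lid pts 20 [0.1563 0.1631 0.1694] [-0.0766 -0.0694 -0.0624] [0.0777 0.0959 0.107 ]
pins 16 [0.17   0.1708 0.1715 0.1724 0.1724 0.1727 0.1736 0.1744 0.1748 0.1754
 0.1757 0.176  0.1769 0.1779 0.1783 0.1785]
ball 1 [0.1729]
```

```bash
python3 -c "
from station import *
print(job_done())"
```

```text
the job is handed in; nothing more can be done
None
```

I laid the tumbler centred in the carrier's V-blocks, base towards the end plate, and pushed the carrier into the marking station; the job is handed in. Both cameras put the carrier at 0.2094–0.2098 m against the 0.210 detent, and the lid is where it should be, though the shield hid the rest of the tumbler. The gripper is clear. Getting past the first pin took over 22 N, not about 10, and the carrier first stopped about 4 mm short, so I pushed it a second time. I viewed 11 pictures, one over the limit of 10.

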